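# Empty and close the plate tank

## Task

The tall white plate is standing in the slot of the open plate tank: draw it straight up out of the tank by its top edge and stand it upright in the free slot of the steel drying rack, beside the small plate. Then close the tank: slide the flat metal cover along the deck and over the tank until its far edge is under the lip, and press it down past the spring catch so that it lies level on its ledges. Never let the plate tip over, leave the small plate, beaker, bottle and tripod undisturbed, and let go of everything at the end.

Things in the scene. Friction and masses are not known exactly. Their poses are not given: they have to be found in the camera images.
- station: Fixed bench unit: a flat grey deck joined to an open grey tank. Origin on the table at mid-width, below the line where deck ends and tank begins; z up, +y points from deck to tank. Deck: x = -90 to 90 mm, y = -150 to 0, flat top z = 88 mm, bare but for the cover and the guides at its tank end. Tank: y = 0 to 125 mm, x = -63 to 63 mm, guide walls up to z = 98 mm.
- seat (a point): Centre of the cover's seat in the tank, axes as the station's, at station (0, 56.5, 71) mm: a recess 106 mm wide (x) by 113 mm long (y). The cover lies here on side and far-end ledges, 17 mm below the deck. Guide walls at both sides rise 27 mm above the ledges and go on over the deck's last 30 mm (10 mm above it), flaring from 53 to about 70 mm off the mid-line.
- lip (a point): Middle of the underside edge of the lip at the tank's far end, at station (0, 105, 85) mm. The lip overhangs the seat's last 8 mm, 14 mm above the ledges (cover: 8 mm), and its top is at z = 98 mm. The cover's front edge slides in below it until it meets the far wall at y = 113 mm.
- slot (a point): Middle of the plate's slot on the tank floor, at station (0, 60, 6) mm. Ribs on both side walls, up to station z = 66 mm, hold the plate upright with 1.5 mm play in y and 3 mm in x. The tank's opening is 84 mm (x) by 105 mm (y).
- catch (a joint): Spring catch: a 50 mm wide steel bar at the middle of the deck's tank-side edge, its top flush with the deck; a bevelled nose sticks out 4 mm over the seat. 0 = out, 0.006 m = pushed back (to -y). The pushed-in cover rests 6 to 9 degrees tilted, rear edge on this nose; 8 to 15 N down near its rear edge drives the nose back, the cover drops level and the nose springs out above it.
- cover: Loose flat metal cover, 100 mm (x) by 110 mm (y) by 8 mm, about 0.24 kg, no handle. Origin at the centre of its underside, z up. Starts flat on the deck, up to 25 mm off the mid-line and turned up to 0.25 rad from the station's axes. Pushed over the deck's edge, its front end tips down on to the ledges. Seated: origin at station x within 3 mm of 0, y = 55 to 58, z = 71 mm, level.
- panel: Loose stiff white plate standing on edge, 78 mm wide (x), 6 mm thick (y), 125 mm tall (z), about 0.15 kg. Origin at the centre of its lower edge, z up along its height. Starts in the tank's slot with its lower edge at station z = 6 mm, its top edge at 131 mm, its faces looking along the station's y.
- rack: Fixed steel drying rack, base 120 mm (x) by 110 mm (y), 12 mm thick; origin at the centre of its underside on the table. Two parallel slots along x, 12 mm wide, centred at y = +26 and y = -26 mm, between upright blocks (at x = -35 to -21 and 21 to 35 mm) that rise to z = 62 mm. A plate stands in a slot on the base's top, z = 12 mm. The slot at +y holds the small plate; the one at -y is free.
- spare: Bystander: loose small white plate standing in the rack's other slot, 70 mm wide (x), 6 mm thick (y), 90 mm tall (z), origin at the centre of its lower edge.
- tripod: Bystander: loose black steel tripod, 120 mm tall, 66 mm in radius, origin on the table at its axis. It and the rack stand one to the left and the other to the right of the station, either way round.
- beaker: Bystander: loose glass beaker, 68 mm across, 85 mm tall, origin at the centre of its underside. It and the bottle stand one beyond the station and the other further out to its +y side, either way round.
- bottle: Bystander: loose brown bottle, 60 mm across, 120 mm tall, origin at the centre of its underside, see the beaker.
Mind the look-alikes: they are no part of the job. Leave any brown look-alike of the cover alone. Several things have the shape of the rack; the one meant has the colours described above.

How it is judged:
By the outcome, as a careful person would: the job done as asked, in the order asked, and still so for the second after the job is handed in, with the robot touching nothing.
It also fails if it takes over 67 s, if anything falls off the work surface, if the arm or the gripper's body presses on something with over 40 N, if the wrist force passes 120 N, or if a joint passes its speed limit or range.

## Robot

A 6-joint arm with a two-finger parallel gripper is mounted at the origin on the work surface. World frame = base frame: x ahead of the robot, y to its left, z up, the work surface at z = 0. Lengths are in m, angles in rad, forces in N, time in s.
With the tool pointing down it reaches from about 0.2 to 0.875 m from the base axis. Payload 3.4 kg.
Tool frame: the origin (TCP) lies on the mounting face of the last link; the fingertips stand 199 mm ahead of it and the grasp point (between the pads) lies 180 mm ahead of it; z points along the fingers, y is the line along which they close (so a half turn about z gives the same grasp; the last joint's range is limited). The gripper opens to 94 mm and grips with 3 to 60 N. Pads are 16 mm wide; open, the fingers measure 119 mm over their backs; the gripper's body (75 mm by 177 mm) begins 78 mm behind the grasp point.
Start: joints at [1.143, 0.276, 1.505, -0, 1.361, -0.121], TCP at [0.174, 0.548, 0.405] pointing down, gripper open.
Joint ranges: [-2.89, 2.89], [-0.75, 2.08], [0.22, 2.7], [-1.18, 4.32], [0.11, 2.71], [-2.7, 2.7]. Speed limits (rad/s): [2.57, 2.57, 3.14, 3.14, 3.14, 3.14].

## Interface

Orientations are given as a unit quaternion [x, y, z, w].
In Python, from plant import robot, viewer, finder gives the robot as it stands. The module is installed in compiled form; this text tells all that it offers. Calls block until the motion is done:
- robot.move_pose(position, orientation): joint-space move of the TCP to a pose.
- robot.movel(position, rot=None, rate=0.15): straight line of the TCP; rot=None keeps the orientation; rate is the mean speed in m/s.
- robot.move_joints(angles): joint-space move.
- robot.move_gripper(opening, grasp_force=None): finger opening in m; grasp_force is the grip in N (None keeps the last); returns when the fingers have stopped.
- robot.wait(seconds).
- robot.solve_ik(position, orientation): joint angles nearest the present ones, or None.
- viewer.read_camera(name): name is "side" or "top"; returns a dict with "pixels" (480x640x3 uint8, red, green, blue), "fx", "fy", "cx", "cy" (pixels), "R" (3x3) and "t" (3): a world point X has camera coordinates R X + t. Camera axes: x right, y down, z forward; pixel columns grow to the right and rows downward; lengths in m; the calibration is good to about 2 mm. A picture is of the moment at which its call begins. There is no depth.
A pose or a line that the arm cannot do raises robot.Unreachable and nothing moves.
- robot.close_job(): hands the job in; it is judged then, once.
Trained networks look in the newest picture that a camera, given by its name, has taken for a name from the list of things; names that differ only in an ending like _2 or _b are one class to them, and where a whole thing is asked for, a point or a joint stands for the part that bears it (a point fixed in the world has none). Each returns a list of dicts, best first, with "confidence" (0 to 1); they miss things now and then, are a little off and sometimes report something else, mostly with a low value. They report only what shows in the picture. A call takes as long as a camera call. They do not tell look-alikes from the thing itself.
- finder.search_frame(target, camera): "box" ([left, top, width, height] in pixels, round what is visible of it).
- finder.cut_out(target, camera): "mask" (480x640 bool, what is visible of it) and "box" ([left, top, width, height] in pixels, round what is visible of it).
Readings, each from a call of its own:
- robot.read_time_s(): time.
- robot.read_joints(): joint angles.
- robot.read_qvel(): joint speeds.
- robot.read_tau(): joint torques, N m.
- robot.read_position(): TCP position.
- robot.read_eef_rot(): TCP orientation.
- robot.read_contact_force(): force on the tool from outside, world axes, zero at the start.
- robot.read_moment(): the same for the moment, N m.
- robot.read_width(): finger opening in m.
- robot.read_grasp_force(): force on a finger pad.
Only numpy, scipy, OpenCV 4.12 (cv2) and the standard library are available. Lean on these libraries where they do the work, as an engineer would, in place of code of your own. Each camera call takes 0.05 s, during which the arm holds its last target. There are 200 camera calls.

## Working session

There is one attempt and no reset: what is moved stays moved. The work goes in short steps, each a Python script; the robot and the scene stay as the last script left them, time stands still between calls to the robot, and variables do not carry over. Pictures are saved under pics/ and viewed, at most 11 in all, crops included, and the job is handed in when it is done.

```bash
mkdir -p pics
python3 - <<'E'
from plant import robot, viewer, finder
import cv2, numpy as np, pickle
ims=[]
d={}
for c in ("side","top"):
    r=viewer.read_camera(c); d[c]=r
    cv2.imwrite(f"pics/{c}0.png", r["pixels"][:,:,::-1])
    print(c, r["fx"],r["fy"],r["cx"],r["cy"], np.round(r["R"],4).tolist(), np.round(r["t"],4).tolist())
    for n in ("station","cover","panel","rack","spare","tripod","beaker","bottle"):
        L=finder.cut_out(n,c); d[c,n]=L
        print(n,[(np.round(x["box"]).astype(int).tolist(),round(x["confidence"],2)) for x in L])
pickle.dump(d,open("d.pkl","wb"))
print(robot.read_time_s(), robot.read_position(), robot.read_eef_rot())
E
```

```text
side 442.93326308724073 442.93326308724073 317.1245961610627 238.397719084174 [[0.9789, -0.2041, -0.003], [-0.1255, -0.5903, -0.7973], [0.161, 0.7809, -0.6035]] [-0.5188, 0.1299, 0.7854]
station [([257, 192, 147, 146], 0.87)]
cover [([292, 238, 84, 60], 0.86), ([178, 326, 91, 81], 0.73)]
panel [([280, 200, 37, 43], 0.73)]
rack [([146, 176, 54, 48], 0.94), ([248, 164, 52, 44], 0.78), ([258, 193, 147, 144], 0.31)]
spare [([256, 150, 25, 38], 0.76), ([434, 224, 44, 47], 0.25)]
tripod [([434, 225, 39, 46], 0.31)]
beaker [([434, 224, 41, 49], 0.8), ([259, 194, 143, 142], 0.17)]
bottle [([347, 139, 24, 54], 0.77)]
top 592.3755194015554 592.3755194015554 320.8119191129158 247.97191966335 [[-0.0026, -0.9996, -0.0299], [-0.9949, 0.0056, -0.1007], [0.1008, 0.0295, -0.9945]] [0.0235, 0.5236, 1.2732]
station [([269, 191, 144, 105], 0.65)]
cover [([342, 206, 62, 65], 0.89), ([386, 298, 61, 66], 0.79)]
panel [([297, 236, 14, 34], 0.43)]
rack [([167, 346, 58, 61], 0.73), ([163, 235, 57, 61], 0.58)]
spare [([168, 253, 14, 29], 0.65)]
tripod [([459, 256, 62, 56], 0.85), ([339, 205, 67, 62], 0.47)]
beaker [([330, 108, 29, 36], 0.79)]
bottle [([178, 154, 35, 36], 0.84)]
0.9 [0.17364716 0.54816327 0.40471172] [1.52768724e-01 9.88261967e-01 4.76389690e-05 1.54445139e-05]
```

View pics/side0.png

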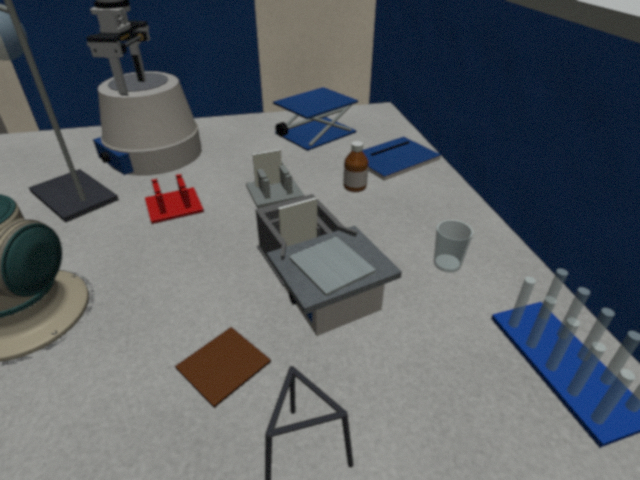

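View pics/top0.png

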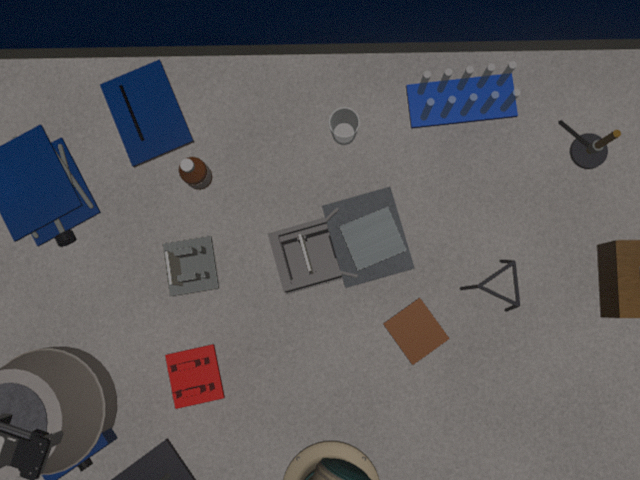

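The top picture shows the grey station with its tank to the left at (305,253) and its deck to the right at (370,238). The metal cover is at (372,238), the tripod at (495,285), the bottle at (193,170) and the beaker at (344,125).

- **Rack candidates:** grey at (190,265) and red at (195,376). The grey one is steel-coloured and holds the small plate in its left (+y) slot, so it is the one meant.
- **Cover candidates:** metal on the deck at (372,238) and brown on the table at (416,330). The metal one is meant.

Next I'll fit the poses using model edges in both cameras.

```bash
cat > fit.py <<'E'
import numpy as np, cv2
from scipy.optimize import minimize
def proj(c,X):
    p=X@c["R"].T+c["t"]; return np.c_[c["fx"]*p[:,0]/p[:,2]+c["cx"], c["fy"]*p[:,1]/p[:,2]+c["cy"]]
def unproj(c,uv,z):
    d=np.array([(uv[0]-c["cx"])/c["fx"],(uv[1]-c["cy"])/c["fy"],1.])@c["R"]; o=-c["t"]@c["R"]
    return o+d*(z-o[2])/d[2]
def place(pose,P):
    x,y,a=pose; c,s=np.cos(a),np.sin(a); P=np.atleast_2d(P)
    return np.c_[x+c*P[:,0]-s*P[:,1], y+s*P[:,0]+c*P[:,1], P[:,2]]
def rect(x0,x1,y0,y1,z): # 4 edges: rear(-y), +x, far(+y), -x
    q=[(x0,y0,z),(x1,y0,z),(x1,y1,z),(x0,y1,z)]
    return [(q[i],q[(i+1)%4]) for i in range(4)]
def samp(E,n=40): return np.vstack([np.linspace(a,b,n+2)[1:-1] for a,b in E])*1e-3
def segs(E): return [(np.array(a)*1e-3,np.array(b)*1e-3) for a,b in E]
def grad(c,s):
    g=cv2.GaussianBlur(c["pixels"].astype(np.float32),(0,0),s)
    gx=cv2.Sobel(g,cv2.CV_32F,1,0).sum(2)/3; gy=cv2.Sobel(g,cv2.CV_32F,0,1).sum(2)/3
    return gx,gy
def edgecost(pose,items):
    t=0
    for c,G,E in items:
        for a,b in segs(E):
            P=proj(c,place(pose,np.linspace(a,b,40)[2:-2])).astype(np.float32)
            d=P[-1]-P[0]; n=np.array([-d[1],d[0]])/np.linalg.norm(d)
            gx=cv2.remap(G[0],P[:,:1],P[:,1:],1); gy=cv2.remap(G[1],P[:,:1],P[:,1:],1)
            g=np.abs(gx*n[0]+gy*n[1]).mean(); t-=np.minimum(g,60)*1.0
    return t
def fit(pose,views):
    for s,st in ((4,.012),(2,.006),(1,.003)):
        items=[(c,grad(c,s),E) for c,E in views]
        best=None
        for k in range(8):
            r=np.random.default_rng(k); p0=np.array(pose)+r.normal(size=3)*[st/2,st/2,st*4]*(k>0)
            S=np.array(p0)+np.vstack([np.zeros(3),np.diag([st,st,st*6])])
            m=minimize(edgecost,p0,args=(items,),method="Nelder-Mead",options=dict(initial_simplex=S,xatol=1e-5,fatol=1e-4))
            if best is None or m.fun<best.fun: best=m
        pose=best.x
    return pose,best.fun
E
cat > m1.py <<'E'
import pickle; from fit import *
d=pickle.load(open("d.pkl","rb")); S,T=d["side"],d["top"]
deck=rect(-90,90,-150,0,88)
far=[((-63,125,98),(63,125,98))]; sides=[((63,10,98),(63,125,98)),((-63,10,98),(-63,125,98))]
st=deck[:2]+[deck[3]]+far+sides; 
c0=unproj(T,(332,238),.09); print(c0)
init=[c0[0],c0[1],.25]
res={}
for k,v in dict(both=[(T,st),(S,st)],top=[(T,st)],side=[(S,st)]).items():
    p,f=fit(init,v); res["station",k]=p; print("station",k,p.round(4),round(f,1))
cv=rect(-50,50,-55,55,8+88)
c0=unproj(T,(372,238),.096)
for k,v in dict(both=[(T,cv),(S,cv)],top=[(T,cv)],side=[(S,cv)]).items():
    p,f=fit([c0[0],c0[1],.3],v); res["cover",k]=p; print("cover",k,p.round(4),round(f,1))
rk=rect(-60,60,-55,55,12)
blk=[]
for x in (-35,-21,21,35): 
    blk+=[((x,-20,62),(x,20,62))]
c0=unproj(T,(190,265),.012)
vs=rk[:2]+[rk[3]]
for k,v in dict(both=[(T,rk),(S,rk[2:]+rk[1:2])],top=[(T,rk)]).items():
    p,f=fit([c0[0],c0[1],.1],v); res["rack",k]=p; print("rack",k,p.round(4),round(f,1))
pickle.dump(res,open("res.pkl","wb"))
slot=rect(-35,35,-32,-20,12)+rect(-35,-21,-20,20,62)+rect(21,35,-20,20,62)
spare=rect(-35,35,23,29,102); pan=rect(-39,39,57,63,131)
def crop(c,box,f,name):
    x,y,w,h=box; im=cv2.resize(c["pixels"][y:y+h,x:x+w,::-1],None,fx=f,fy=f,interpolation=cv2.INTER_CUBIC); 
    for p,E,col in ((res["station","both"],st+pan,(0,255,0)),(res["cover","both"],cv,(0,0,255)),(res["rack","both"],rk+slot+spare,(255,255,0))):
        for a,b in segs(E):
            q=(proj(c,place(p,np.array([a,b])))-[x,y]+.5)*f
            cv2.line(im,*[tuple(int(v) for v in r) for r in q],col,1,cv2.LINE_AA)
    return im
cv2.imwrite("pics/ov_top.png",crop(T,(150,175,270,140),2.9,0))
cv2.imwrite("pics/ov_side.png",crop(S,(235,140,180,200),2.95,0))
E
python3 m1.py
```

```text
[ 0.53809777 -0.00396298  0.09      ]
station both [ 0.5164 -0.0075  0.3097] -687.1
station top [ 0.5164 -0.0077  0.3089] -352.7
station side [ 0.5234 -0.0199  0.2743] -360.0
cover both [ 0.5364 -0.0884  0.3833] -480.0
cover top [ 0.5371 -0.0877  0.3794] -240.0
cover side [ 0.5352 -0.0905  0.3923] -240.0
rack both [0.4845 0.3105 0.1565] -325.2
rack top [0.4872 0.311  0.1571] -226.9
```

View pics/ov_top.png

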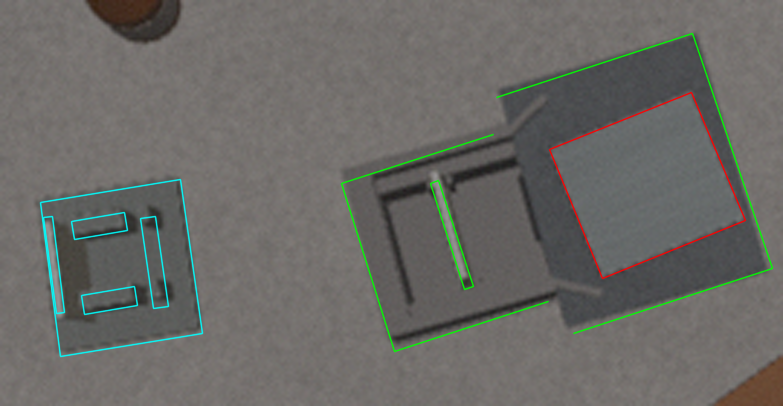

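View pics/ov_side.png

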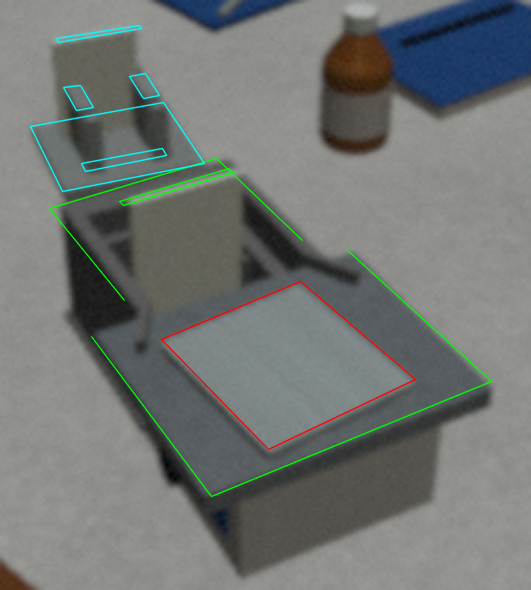

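The cover fit matches both views. The station fit is biased by about 6 mm in x: the panel lies to the right of the prediction in the side view and higher in the top view. I'll refit using the unambiguous edges plus the panel, and view the rack enlarged.

```bash
cat > m2.py <<'E'
import pickle; from fit import *
import fit as F
d=pickle.load(open("d.pkl","rb")); S,T=d["side"],d["top"]; res=pickle.load(open("res.pkl","rb"))
deck=rect(-90,90,-150,0,88); far=[((-63,125,98),(63,125,98))]; px=[((63,10,98),(63,125,98))]
pan=rect(-39,39,57,63,131)
vert=[((x,57,131),(x,57,100)) for x in (-39,39)]
tA=[deck[0],deck[1]]+far; sA=[deck[0],deck[1]]
for k,v in dict(A=[(T,tA),(S,sA)],At=[(T,tA)],As=[(S,deck[:2]+[deck[3]])]).items():
    p,f=fit([.521,-.009,.30],v); res["st",k]=p; print("station",k,p.round(4),round(f,1))
tp=[pan[1],pan[3],pan[0],pan[2]]; sp=[pan[2]]+vert
for k,v in dict(P=[(T,tp),(S,sp)],Pt=[(T,tp)]).items():
    p,f=fit([.522,-.009,.30],v); res["pan",k]=p; print("panel->station",k,p.round(4),round(f,1), place(p,[0,.06,0]).round(4))
pickle.dump(res,open("res.pkl","wb"))
a=T["pixels"][228:304,155:228,::-1]; b=S["pixels"][140:216,240:313,::-1]
cv2.imwrite("pics/rack.png",np.hstack([cv2.resize(i,None,fx=5.4,fy=5.4,interpolation=cv2.INTER_CUBIC) for i in (a,b)]))
E
python3 m2.py
```

```text
station A [ 0.5226 -0.0058  0.2691] -294.9
station At [ 0.5229 -0.0057  0.2709] -174.9
station As [ 0.5207 -0.0083  0.2715] -180.0
panel->station P [ 0.5188 -0.0059  0.2521] -411.0 [[0.5039 0.0522 0.    ]]
panel->station Pt [ 0.5252 -0.0046  0.3086] -240.0 [[0.507  0.0526 0.    ]]
```

View pics/rack.png

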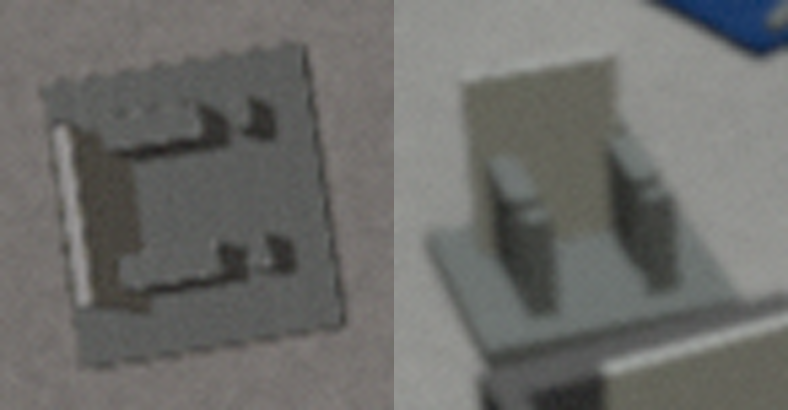

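The crop confirms the rack meant: it is grey steel, the white small plate is in its left (+y) slot, and the right slot is free between the middle blocks and the thin outer ones at crop (258,118) and (275,252). I'll compute its pose from its corners.

```bash
cat > m3.py <<'E'
import pickle; from fit import *
from scipy.optimize import least_squares
d=pickle.load(open("d.pkl","rb")); S,T=d["side"],d["top"]
t=lambda u,v:(u/5.4+155-.5,v/5.4+228-.5); s=lambda u,v:((u-394)/5.4+240-.5,v/5.4+140-.5)
obs=[(T,t(40,88),(60,55,12)),(T,t(303,42),(60,-55,12)),(T,t(345,325),(-60,-55,12)),(T,t(80,368),(-60,55,12)),
 (S,s(427,238),(-60,55,12)),(S,s(492,355),(-60,-55,12)),(S,s(740,297),(60,-55,12))]
sp=[(T,t(62,127),(35,0,102)),(T,t(82,304),(-35,0,102)),(S,s(463,80),(-35,0,102)),(S,s(615,56),(35,0,102))]
for n,o in (("rack",obs),("rack top",obs[:4]),("rack side",obs[4:]),("spare",sp),("spare top",sp[:2])):
    f=lambda p:np.concatenate([(proj(c,place(p,np.array([P])*1e-3))[0]-uv) for c,uv,P in o])
    m=least_squares(f,[.485,.31,.15],x_scale=[.1,.1,1]); print(n,m.x.round(4),m.fun.round(1))
E
python3 m3.py
```

```text
rack [0.4872 0.3126 0.1687] [ 0.4 -0.2 -0.  -0.2  0.4  0.3  0.7  0.9 -0.1 -1.5 -0.6 -1.3  1.3 -0.5]
rack top [0.4876 0.3134 0.1637] [ 0.2 -0.6 -0.2 -0.3 -0.1  0.3  0.2  0.6]
rack side [0.4858 0.3083 0.185 ] [-0.7 -0.3 -0.6 -0.2  1.3  0.2]
spare [0.4768 0.3362 0.1385] [ 0.3  0.   0.4  0.6  0.1 -1.1  0.3 -1.1]
spare top [0.4774 0.337  0.1369] [-0.  -0.3  0.   0.3]
```

Spare and rack agree: the spare sits in the +26 mm slot with about 5 mm of x shift. Station is (0.522, -0.006, yaw 0.27) and the panel is at (0.506, 0.052). Moving now.

```bash
cat > h.py <<'E'
from plant import robot, viewer, finder
import numpy as np, cv2
from fit import place, proj, unproj
ST=np.array([.522,-.006,.27]); RK=np.array([.487,.312,.160])
def q(a,flip=1):
    b=(a+np.pi*flip)/2; return [np.cos(b),np.sin(b),0,0]
def at(frame,x,y,z): return place(frame,[x,y,z])[0]
def stat(s=""): print(s,"t=%.1f"%robot.read_time_s(),"pos",robot.read_position().round(4),"F",np.round(robot.read_contact_force(),1),"w %.4f"%robot.read_width(),flush=True)
def snap(name,x0,y0,w,h,f,cam="top"):
    r=viewer.read_camera(cam); im=cv2.resize(r["pixels"][y0:y0+h,x0:x0+w,::-1],None,fx=f,fy=f,interpolation=cv2.INTER_CUBIC)
    cv2.imwrite(f"pics/{name}.png",im); return r
E
python3 - <<'E'
from h import *
for nm,p,a in (("pan",at(ST,0,.06,.40),ST[2]),("rack",at(RK,0,-.026,.43),RK[2]),("push",at(ST,0,-.16,.29),ST[2]+np.pi/2)):
    for f in (0,1,2):
        s=robot.solve_ik(p,q(a,f)); print(nm,f,None if s is None else np.round(s,2))
robot.move_gripper(.04)
robot.move_pose(at(ST,0,.06,.40),q(ST[2])); robot.movel(at(ST,0,.06,.298)); stat("over")
robot.move_gripper(0,15); stat("grip")
E
```

```text
pan 0 [-0.03  0.18  1.65 -0.    1.31  1.27]
pan 1 [-0.03  0.18  1.65 -0.    1.31 -1.88]
pan 2 [-0.03  0.18  1.65 -0.    1.31  1.27]
rack 0 [ 0.41  0.25  1.47 -0.    1.41  1.82]
rack 1 [ 0.41  0.25  1.47 -0.    1.41 -1.33]
rack 2 [ 0.41  0.25  1.47 -0.    1.41  1.82]
push 0 [-0.39  0.38  1.65 -0.    1.11 -0.66]
push 1 [-0.39  0.38  1.65 -0.    1.11  2.48]
push 2 [-0.39  0.38  1.65 -0.    1.11 -0.66]
over t=4.8 pos [0.5064 0.052  0.2986] F [-0.2 -0.7  0.7] w 0.0400
grip t=5.5 pos [0.5061 0.0518 0.2983] F [-0.3 -1.1  1.9] w 0.0056
```

Run:
```python
from h import *
robot.move_gripper(0,25)
p=robot.read_position(); robot.movel(p+[0,0,.115],rate=.15); stat("up")
robot.movel(at(RK,0,-.026,.413),rot=q(RK[2]),rate=.2); stat("rack hi")
robot.movel(at(RK,0,-.026,.368),rate=.15); robot.wait(.2); stat("rack lo")
a=snap("a",155,210,110,110,5.4)["pixels"][210:320,130:240,::-1]; b=viewer.read_camera("side")["pixels"][120:230,230:340,::-1]
cv2.imwrite("pics/hov.png",np.hstack([cv2.resize(i,None,fx=3.6,fy=3.6,interpolation=cv2.INTER_CUBIC) for i in (a,b)]))
```

```text
up t=6.6 pos [0.5056 0.0518 0.4121] F [-0.7  0.3 -1.3] w 0.0061
rack hi t=7.9 pos [0.4911 0.2857 0.4128] F [ 0.4 -0.6 -1.3] w 0.0058
rack lo t=8.6 pos [0.4915 0.2863 0.3693] F [ 0.6 -0.  -1.7] w 0.0059
```

View pics/hov.png

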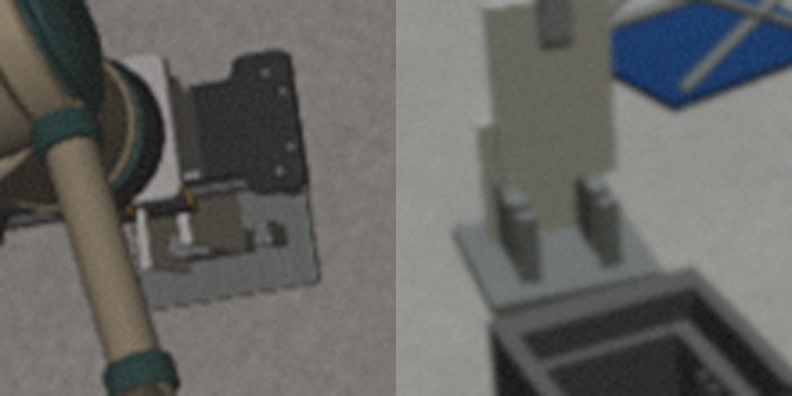

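The side crop shows the panel held upright above the free slot, with its lower right corner at crop (613,168). The top crop shows its -x end at (183,228), right of the spare at (143,235). Now a numeric check in the rack frame.

Run:
```python
import pickle; from fit import *
d=pickle.load(open("d.pkl","rb")); S,T=d["side"],d["top"]
def inv(p,X): c,s=np.cos(p[2]),np.sin(p[2]); v=X[:2]-p[:2]; return np.round([c*v[0]+s*v[1],-s*v[0]+c*v[1]],4)
s=lambda u,v:((u-396)/3.6+230-.5,v/3.6+120-.5); t=lambda u,v:(u/3.6+130-.5,v/3.6+210-.5)
for n,uv in (("BR",s(613,169)),("BL",s(500,187))):
    X=unproj(S,uv,.0775); print(n,X.round(4),[inv(p,X) for p in ((.4858,.3083,.185),(.487,.312,.16))])
X=unproj(T,t(183,228),.2025); print("top",X.round(4),[inv(p,X) for p in ((.4876,.3134,.1637),(.487,.312,.16))])
X=unproj(T,t(143,235),.102); print("spare",inv((.4876,.3134,.1637),X))
```

```text
BR [0.525  0.2932 0.0775] [array([ 0.0358, -0.0221]), array([ 0.0345, -0.0246])]
BL [0.4496 0.2842 0.0775] [array([-0.04 , -0.017]), array([-0.0414, -0.0215])]
top [0.4599 0.2835 0.2025] [array([-0.0322, -0.0249]), array([-0.0313, -0.0238])]
spare [-0.022   0.0242]
```

Both views suggest the panel is about 1.5–3 mm too far +y. I'll shift it -1.5 mm and lower it in small steps, watching the force.

Run:
```python
from h import *
y=-.0275
robot.movel(at(RK,0,y,.362),rate=.1)
F0=robot.read_contact_force(); ok=True
for z in (.356,.352,.348,.344):
    robot.movel(at(RK,0,y,z),rate=.06); F=robot.read_contact_force()-F0; print(z,F.round(1))
    if abs(F).max()>4: ok=False; break
stat("in" if ok else "hit")
```

```text
0.356 [-0.2 -0.3 -1.3]
0.352 [ 0.5 -0.4 -0. ]
0.348 [0.  0.8 0.9]
0.344 [-0.   0.6  0.4]
in t=9.9 pos [0.4913 0.2848 0.3437] F [ 0.2  0.6 -1. ] w 0.0055
```

Run:
```python
from h import *
y=-.0275
F0=robot.read_contact_force()
robot.movel(at(RK,0,y,.325),rate=.08); print((robot.read_contact_force()-F0).round(1))
robot.movel(at(RK,0,y,.309),rate=.06); print((robot.read_contact_force()-F0).round(1))
for z in np.arange(.3075,.300,-.001):
    robot.movel(at(RK,0,y,z),rate=.04); F=robot.read_contact_force()-F0; print(round(z,4),F.round(1))
    if F[2]>3: break
stat("down"); M=robot.read_moment(); print(M.round(2))
robot.move_gripper(.02); robot.wait(.2); stat("open")
robot.movel(robot.read_position()+[0,0,.09],rate=.2); 
robot.move_pose(at(ST,0,-.19,.40),q(ST[2]+np.pi/2,0)); stat("away")
a=snap("x1",0,0,10,10,1); T=viewer.read_camera("top")["pixels"][170:320,150:430,::-1]
cv2.imwrite("pics/placed.png",cv2.resize(T,None,fx=2.8,fy=2.8,interpolation=cv2.INTER_CUBIC))
import pickle; pickle.dump({c:viewer.read_camera(c) for c in("side","top")},open("d2.pkl","wb"))
```

```text
[ 1.3 -0.6 -0.8]
[ 0.2 -0.8 -1. ]
0.3075 [-1.2 -0.9 -0.9]
0.3065 [ 0.3  0.  -0.2]
0.3055 [-0.1 -0.8 -1.6]
0.3045 [-0.2  0.3 -0.5]
0.3035 [-2.2 -1.2  5.1]
down t=12.0 pos [0.4914 0.2849 0.3042] F [-2.  -0.7  4.1] w 0.0058
[-0.1   0.29  0.03]
open t=12.6 pos [0.4914 0.2848 0.3034] F [-0.3  0.2 -0.7] w 0.0197
away t=15.0 pos [ 0.5728 -0.1881  0.3999] F [ 0.   0.1 -0.1] w 0.0199
```

View pics/placed.png

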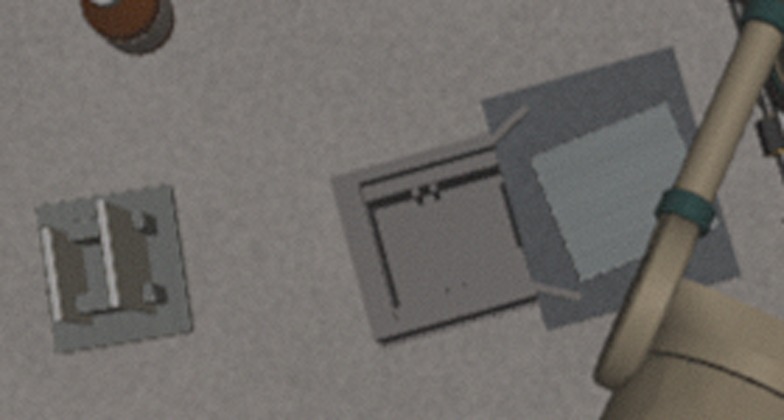

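The panel stands upright in the free slot at (108,255), parallel to the spare at (52,275). The tank is empty. The cover sits about -8 mm off the mid-line with a yaw of 0.11, so I'll square it with a two-finger side push first, then fit it again.

Run:
```python
from h import *
import pickle
from fit import fit,rect
d2=pickle.load(open("d2.pkl","rb"))
TIP=.199
robot.move_gripper(.06)
Q=q(ST[2],1)
robot.move_pose(at(ST,-.084,-.083,.36),Q); robot.movel(at(ST,-.084,-.083,.0925+TIP),rate=.15); stat("down")
for x in (-.070,-.064,-.059):
    robot.movel(at(ST,x,-.083,.0925+TIP),rate=.06); stat(x)
robot.movel(at(ST,-.080,-.083,.0925+TIP),rate=.1)
robot.movel(at(ST,-.084,-.083,.34),rate=.2)
robot.move_pose(at(ST,0,-.20,.36),q(ST[2]+np.pi/2,0)); stat("rear")
T=viewer.read_camera("top"); S=viewer.read_camera("side"); pickle.dump((S,T),open("d3.pkl","wb"))
cv=rect(-50,50,-55,55,96)
p0=at(ST,.0,-.083,0); p0[2]=.27
for v in ([(T,cv[1:3]),(S,cv)],[(S,cv)],[(T,cv[1:3])]):
    p,f=fit(p0,v); dd=p[:2]-ST[:2]; c,s=np.cos(.27),np.sin(.27); print(p.round(4),round(f),"in station",np.round([c*dd[0]+s*dd[1],-s*dd[0]+c*dd[1],p[2]-.27],4))
w=T["pixels"][180:320,270:430,::-1]; b=S["pixels"][180:320,250:410,::-1]
cv2.imwrite("pics/sidepush.png",np.hstack([cv2.resize(i,None,fx=2.5,fy=2.5,interpolation=cv2.INTER_CUBIC) for i in (w,b)]))
```

```text
down t=17.9 pos [ 0.4637 -0.1087  0.2918] F [ 0.5 -0.2 -0.5] w 0.0598
-0.07 t=18.3 pos [ 0.4773 -0.1046  0.292 ] F [-0.6 -0.7  0.2] w 0.0605
-0.064 t=18.5 pos [ 0.4828 -0.103   0.2916] F [-0.2  0.2 -0.1] w 0.0602
-0.059 t=18.8 pos [ 0.4876 -0.1017  0.2915] F [ 0.4  0.1 -0.5] w 0.0601
rear t=20.9 pos [ 0.5751 -0.1985  0.3591] F [-0.6 -0.5  0.8] w 0.0601
[ 0.5473 -0.0925  0.2918] -355 in station [ 0.0013 -0.0901  0.0218]
[ 0.5472 -0.0934  0.2952] -235 in station [ 0.001  -0.091   0.0252]
[ 0.5484 -0.0902  0.2968] -120 in station [ 0.003  -0.0882  0.0268]
```

View pics/sidepush.png

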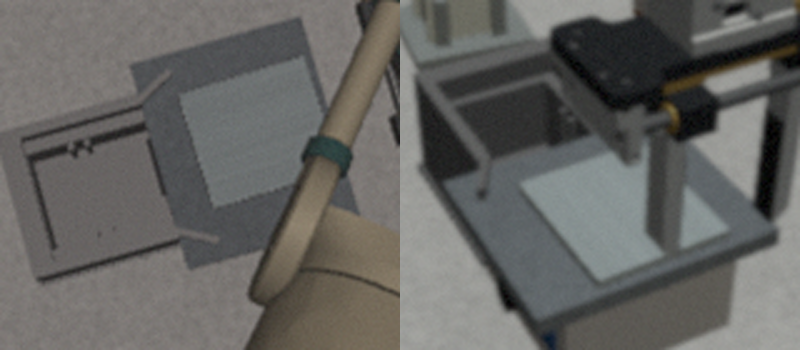

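The cover is now centred (x about +1 mm, yaw about 0.02) with clear deck around it. Pushing from the rear with both fingers.

Run:
```python
from h import *
TIP=.199; z=.092+TIP
robot.movel(at(ST,0,-.172,.33),rate=.2); robot.movel(at(ST,0,-.172,z),rate=.12); stat("down")
robot.movel(at(ST,0,-.075,z),rate=.1); stat("mid")
c,s=np.cos(.27),np.sin(.27)
for y in (-.05,-.035,-.025,-.018,-.014,-.011,-.009,-.007):
    robot.movel(at(ST,0,y,z),rate=.06); F=np.array(robot.read_contact_force()); Fs=[c*F[0]+s*F[1],-s*F[0]+c*F[1],F[2]]
    print(y,np.round(Fs,1))
    if Fs[1]<-12: break
stat("end")
S=viewer.read_camera("side"); T=viewer.read_camera("top")
w=T["pixels"][180:320,270:430,::-1]; b=S["pixels"][180:320,250:410,::-1]
cv2.imwrite("pics/push.png",np.hstack([cv2.resize(i,None,fx=2.5,fy=2.5,interpolation=cv2.INTER_CUBIC) for i in (w,b)]))
```

```text
down t=21.8 pos [ 0.5683 -0.1724  0.2916] F [-1.   0.4  1. ] w 0.0599
mid t=22.9 pos [ 0.5422 -0.0781  0.2908] F [ 0.1 -0.  -0. ] w 0.0602
-0.05 [-0.6 -1.4 -0.3]
-0.035 [-0.8  0.8  0.1]
-0.025 [ 0.5 -0.  -0.6]
-0.018 [-0.1  0.   0.6]
-0.014 [-0.1 -0.5 -0.5]
-0.011 [0.4 0.6 0.1]
-0.009 [ 0.4  0.9 -0.9]
-0.007 [ 0.4 -0.  -0.1]
end t=25.5 pos [ 0.5238 -0.0126  0.291 ] F [ 0.3  0.1 -0.1] w 0.0599
```

View pics/push.png

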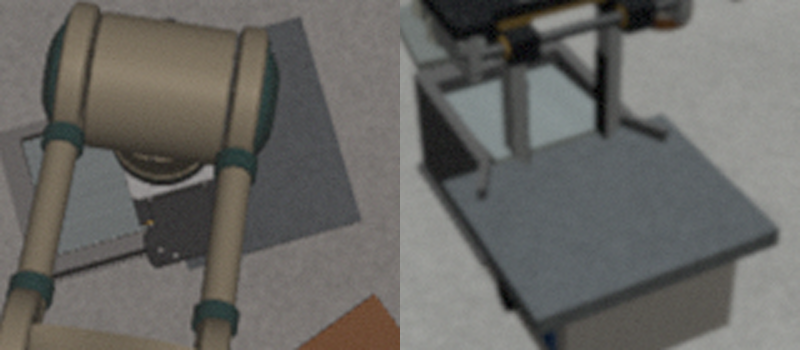

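The cover has gone over into the tank between the guides (side crop about (520,120)). I'll keep pushing in small steps until the far wall resists.

Run:
```python
from h import *
z=.0915+.199
c,s=np.cos(.27),np.sin(.27)
for y in np.arange(-.006,.0045,.001):
    robot.movel(at(ST,0,y,z),rate=.03); robot.wait(.05); F=np.mean([robot.read_contact_force() for _ in range(3)],0); Fs=[c*F[0]+s*F[1],-s*F[0]+c*F[1],F[2]]
    print(round(y,4),np.round(Fs,1))
    if Fs[1]<-6: break
stat("end")
robot.movel(at(ST,0,y-.03,z),rate=.15); robot.movel(at(ST,0,y-.06,.33),rate=.2); 
robot.move_gripper(0); robot.move_pose(at(ST,0,-.13,.40),q(ST[2]+np.pi/2,0)); stat("back")
S=viewer.read_camera("side"); T=viewer.read_camera("top")
w=T["pixels"][180:320,250:410,::-1]; b=S["pixels"][180:320,250:410,::-1]
cv2.imwrite("pics/push2.png",np.hstack([cv2.resize(i,None,fx=2.5,fy=2.5,interpolation=cv2.INTER_CUBIC) for i in (w,b)]))
```

```text
-0.006 [-0.6  0.5  0.2]
-0.005 [0.6 0.7 0. ]
-0.004 [-0.6 -0.   1. ]
-0.003 [-0.3 -0.2  0.7]
-0.002 [-0.7 -0.8  1.1]
-0.001 [-0.2 -0.7  1.9]
0.0 [-0.1 -0.4  1.6]
0.001 [-0.4 -0.2  1.2]
0.002 [-0.2 -0.9  1.5]
0.003 [ 0.8 -0.9  1.1]
0.004 [-0.2 -1.5  1.4]
end t=28.9 pos [ 0.5209 -0.0021  0.2905] F [ 0.2 -1.5  1.4] w 0.0599
back t=31.1 pos [ 0.5562 -0.1311  0.3994] F [-0.   0.   0.2] w 0.0002
```

View pics/push2.png

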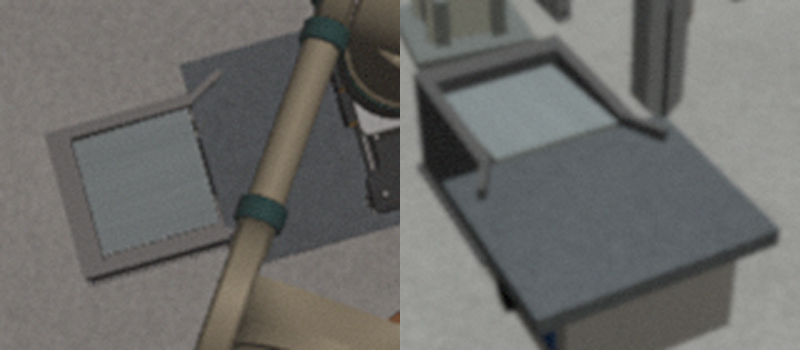

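The cover lies between the guides with its far edge under the lip, and a thin dark gap shows at its rear edge (top crop (215,200)). Next I'll press near the rear edge. The contact height will show whether it is still resting on the catch.

Run:
```python
from h import *
T=.199; y=.015
robot.movel(at(ST,0,y,.36),rate=.25); robot.movel(at(ST,0,y,.103+T),rate=.15); stat("over")
for z in np.arange(.099,.0765,-.0015):
    robot.movel(at(ST,0,y,z+T),rate=.04); F=np.array(robot.read_contact_force()); print(round(z,4),round(robot.read_position()[2]-T,4),F.round(1))
    if F[2]>30: break
stat("pressed")
```

```text
over t=32.5 pos [0.5186 0.0076 0.3023] F [ 0.9 -0.4 -0.1] w 0.0004
0.099 0.0996 [ 0.6 -0.3  0.2]
0.0975 0.0977 [-0.2 -0.8 -0.1]
0.096 0.0959 [0.4 0.6 0.4]
0.0945 0.0944 [ 0.5 -0.6 -0.3]
0.093 0.0929 [-0.1  0.2 -0.9]
0.0915 0.0914 [0.5 0.4 0.8]
0.09 0.0902 [ 0.8 -0.4  1.9]
0.0885 0.0882 [-1.1  0.7 -0.3]
0.087 0.0868 [-0.6  0.1  0.3]
0.0855 0.0854 [-0.5  0.4 -0.7]
0.084 0.0839 [-0.5 -0.3 -0.2]
0.0825 0.0824 [-0.3  0.3 -0.1]
0.081 0.0809 [-0.2 -0.5  0.2]
0.0795 0.0795 [ 0.4 -0.4 -0.6]
0.078 0.0794 [-2.7  0.3  9.7]
0.0765 0.0793 [-5.6  0.1 19.3]
pressed t=36.5 pos [0.5179 0.0085 0.2783] F [-5.6  0.1 19.3] w 0.0006
```

The log shows light contact at 0.090 (1.9 N). Over the next step the resistance vanished, and firm contact came only at 0.0793. That matches the catch snapping and the cover dropping to its seat, where its top should be at 79 mm. I'll touch it lightly at the front and side to confirm it is level, then retreat and look.

Run:
```python
from h import *
T=.199
def touch(x,y):
    robot.movel(at(ST,x,y,.085+T),rate=.12)
    for z in np.arange(.0805,.076,-.001):
        robot.movel(at(ST,x,y,z+T),rate=.05); F=robot.read_contact_force()[2]
        if F>4: break
    print("touch",x,y,"tip z",round(robot.read_position()[2]-T,4),"F",round(F,1),flush=True); robot.movel(at(ST,x,y,.095+T),rate=.15)
p=robot.read_position(); robot.movel([p[0],p[1],.085+T],rate=.1)
touch(0,.085); touch(.034,.02); touch(-.034,.02)
robot.movel(at(ST,-.02,.02,.36),rate=.25)
robot.move_gripper(.04)
robot.move_pose(at(ST,-.1,-.26,.45),q(ST[2]+np.pi/2,0)); stat("away")
S=viewer.read_camera("side"); Tt=viewer.read_camera("top")
w=Tt["pixels"][175:305,150:345,::-1]; b=S["pixels"][130:260,235:430,::-1]
cv2.imwrite("pics/final.png",np.hstack([cv2.resize(i,None,fx=2.05,fy=2.05*1.5,interpolation=cv2.INTER_CUBIC) for i in (w,b)]))
```

```text
touch 0 0.085 tip z 0.0794 F 6.6
touch 0.034 0.02 tip z 0.0794 F 5.9
touch -0.034 0.02 tip z 0.0794 F 7.1
away t=44.3 pos [ 0.495  -0.2823  0.4495] F [-0.1  0.3  0.1] w 0.0403
```

View pics/final.png

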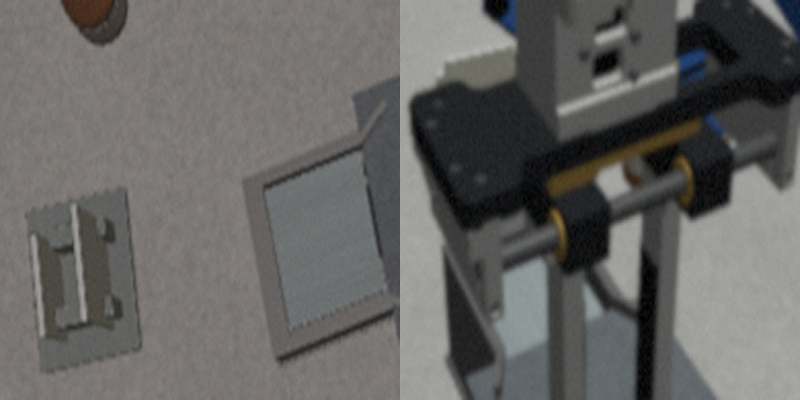

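The final picture shows both plates upright in the rack at (38,285) and (78,262). The cover is in the tank at (325,240), and four touches all found its top at 79.3–79.4 mm, so it is level and seated. The gripper is clear of everything. Handing in.

```bash
python3 -c "
from plant import robot
print(robot.close_job())"
```

```text
the job is handed in; nothing more can be done
None
```

I handed the job in at about 44 s of the 67 s limit: the tall plate stands upright in the rack's free slot, the cover lies level on its ledges under the lip and past the catch, and the gripper is clear of everything.

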